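# Index the paint-jar turntable to bring the red jar to the front

### The job

Bring the red paint jar to the front station of the indexing turntable, above the yellow pointer, where its lid will be unscrewed. Press the orange dished plunger knob down with the fingertips to free the table, swing the knob gently round by a quarter turn, and let the plunger spring fully up in that next hole so that the table is locked again. Grip and lift nothing, leave the jars alone in their nests and do not disturb the things around the turntable.

Things in the scene. Friction and masses are not known exactly. Their poses are not given: they have to be found in the camera images.
- index_base: fixed green round base, 340 mm across plus four bolted lugs; its flat aluminium index plate (328 mm diameter) has its top 42 mm above the bench. Origin: on the vertical turning axis at bench level. Its -x axis points to the front, to the yellow pointer tongue (ends 199 mm from the axis, 33 mm high), toward the robot within about 0.25 rad; its +y is left as the robot sees it
- turntable (a joint): angle of the table, rad, counter-clockwise positive from above, 0 at the start; it locks at -1.571, 0, 1.571 and 3.142 (play about 0.015). Positive takes the plunger from the front to the right hole and brings the left jar to the front; negative the reverse. Grey disc, 168 mm diameter, top 54 mm above the bench, four black jar nests 50 mm from the axis. Turns with 1-3 N at the knob
- plunger (a joint): how far the sprung plunger is pressed down, m: 0 fully up (locked in a hole), 0.014 at the stop. Spring: 5 N at 0, 10 N at 0.014. The table turns when it is pressed by more than 0.010. Between the holes its tapered 20 mm collar slides under the plate, which keeps the plunger down at about 0.010 without help; within about 5 mm of a hole's centre it springs up and locks
- plunger_dish (a point): centre of the floor of the orange round dish on the plunger; it rides with the table, 135 mm from the axis, floor 79 mm above the bench when up. Flat floor, rim 8 mm high, 50 mm across inside, 59 mm outside: shut fingertips fit in it, press it down and push it sideways by the rim; it is round, so the hand need not turn with the table
- hole_front (a point): centre of the front index hole at the plate's top (42 mm above the bench), where the plunger is locked at the start. Four 23 mm holes (front, left, right, rear) lie a quarter turn apart on a 12 mm wide arc slot of radius 135 mm about the axis; the slot runs from left through front and right to rear, the rear-left quarter is solid
- hole_left (a point): centre of the left index hole at the plate's top
- hole_right (a point): centre of the right index hole at the plate's top
- front_station (a point): where the underside centre of the jar at the front station belongs: on the table's top, 50 mm from the axis toward the pointer. It is fixed to the base and does not turn
- red_jar: paint jar with a red body, pale label and white lid, 52 mm diameter, 66 mm tall, standing loose in the left or the right nest at the start; its lid's top is then 120 mm above the bench. Origin: centre of its underside
- black_jar: the same jar with a black body and white lid, in the nest opposite the red one. Origin: centre of its underside
- grey_jar: the same jar with a grey body and white lid, in the front nest at the start. Origin: centre of its underside
- chip_brush: loose paint brush with wooden handle, 198 mm long, 14 mm high, lying to the right of the turntable. Origin: centre of its underside
- masking_tape: loose blue roll of masking tape, 108 mm diameter, 24 mm high, lying to the right of the turntable. Origin: centre of its underside
- spray_cup: loose grey and red plastic cup standing upside down to the left of the turntable, 73 mm wide, 96 mm high. Origin: centre of its underside
Things that resemble listed ones, but are neither listed nor needed, are in the scene too. Leave any green or pink look-alike of the grey_jar alone.

How it is judged:
By the outcome, as a careful person would: the job done as asked, in the order asked, and still so for the second after the job is handed in, with the robot touching nothing.
It also fails if it takes over 51 s, if anything falls off the work surface, if the arm or the gripper's body presses on something with over 40 N, if the wrist force passes 120 N, or if a joint passes its speed limit or range.

### The arm

A 7-joint arm with a two-finger parallel gripper is mounted at the origin on a cart in front of the work surface, level with it; the furniture and walls round the work are solid. World frame = base frame: x ahead of the robot, y to its left, z up, the work surface at z = 0. Lengths are in m, angles in rad, forces in N, time in s.
With the tool pointing down it reaches from about 0.35 to 0.9 m from the base axis. Payload 19.9 kg.
Tool frame: the origin (TCP) lies midway between the tips of the shut fingers; the grasp point (between the pads) lies 19 mm behind it; z points along the fingers, y is the line along which they close (so a half turn about z gives the same grasp; the last joint's range is limited). The gripper opens to 85 mm and grips with 20 to 120 N. Pads are 22 mm wide; open, the fingers measure 114 mm over their backs; the gripper's body (76 mm by 85 mm) begins 54 mm behind the grasp point. The pads swing forward as they close: fully open they stand 13 mm farther back than shut.
Start: joints at [1.24, 0.417, -0.01, 1.614, 0.005, 1.111, -0.053], TCP at [0.178, -0.599, 0.231] pointing down, gripper open.
Joint ranges: [-2.81, 2.81], [-0.39, 2.02], [-1.27, 1.25], [0.06, 2.57], [-1.19, 4.33], [0.19, 2], [-2.82, 2.82]. Speed limits (rad/s): [1.89, 1.89, 2.39, 2.39, 3.01, 3.01, 3.01].

### API

Orientations are given as a 3x3 rotation matrix whose columns are the frame's x, y, z axes.
In Python, from station import robot gives the robot as it stands.
- The arm moves only by the tool step_arm, never from a script. Its argument "commands" is one flat list of numbers, 7 for each row, row after row: the turn, a rotation vector about the tool's x, y, z in degrees, then the shift along the tool's x, y, z in m, then the gripper command: -1 is shut, 1 is fully open, values between are in proportion. In form: [ax, ay, az, x, y, z, claw, ax, ay, az, x, y, z, claw, ...]. A call has 1 to 5 rows; each row shifts and turns the commanded pose from where the row before left it, along the tool's axes as they then stand; what a row does not reach is not made up. A row lasts 1/12 s, in which the tool goes at most 41.7 mm and 7.16 degrees, less where a joint would pass 70% of its speed; a pose out of reach is approached as far as the arm can. A call with a gripper value outside its range is refused whole. The fingers move at their own pace and stop on an object; the grip force is fixed at half the most. Time passes only in rows, so rows that do not move let the fingers close. It gives the time, the measured TCP pose, the force, the opening and the grip force at its end, in the units of the state.
- robot.sense(): the state, without advancing time (a new reading comes with each control period).
- robot.snapshot(name): name is "scene" or "top" or "wrist"; returns (picture, depth): 480x640x3 uint8, red, green, blue; 480x640 float32, m along the optical axis (not along the pixel's ray), 0 where there is no reading.
- robot.camera_info(name): a dict with "camera_matrix" (3x3 intrinsics, pixels), "xyz" and "orientation" of the camera in the world; the wrist camera has in their place "hand_eye" (4x4, takes a point from camera to tool coordinates, whose origin is the TCP and whose axes are the flange's). Camera axes: x right, y up, looking along -z (the intrinsics and any distortion apply to the point x, -y, -z); pixel columns grow to the right and rows downward; lengths in m; the calibration is good to about 2 mm. The wrist camera is an equidistant fisheye: a pixel r from the principal point sees the ray r / f radians off the axis. A picture is of the moment at which its call begins: read the wrist's pose just before it. camera_info takes no time and is no camera call.
- robot.finish_job(): hands the job in; it is judged then, once.
The state is a dict: "t": time; "joint_pos": joint angles; "qvel": joint speeds; "effort": joint torques, N m; "position": TCP position; "tool_rot": TCP orientation; "wrist_force": force on the tool from outside, world axes, zero at the start; "torque": the same for the moment, N m; "gripper_width": opening from 0.0 (shut) to 1.0 (fully open); "grasp_force": force on a finger pad.
Only numpy, scipy, OpenCV 4.12 (cv2) and the standard library are available. Lean on these libraries where they do the work, as an engineer would, in place of code of your own. Each camera call takes 0.05 s, during which the arm holds its last target. There are 200 camera calls.

## Working session

There is one attempt and no reset: what is moved stays moved. The work goes in short steps, Python scripts to look and compute and a tool call to move; the robot and the scene stay as the last step left them, time stands still between calls to the robot, and variables do not carry over. Pictures are saved under pics/ and viewed, at most 10 in all, crops included, and the job is handed in when it is done.

Besides the shell and the picture viewer there is one more tool, called after "Emit:" as name(argument=value, ...) on one line, values as JSON. step_arm: Moves the arm, as the interface text tells. Its arguments: {"type":"object","properties":{"commands":{"type":"array"}},"required":["commands"]}

```bash
mkdir -p pics
python3 - <<'E'
from station import robot
import cv2,numpy as np
for n in("scene","top"):
    p,d=robot.snapshot(n); cv2.imwrite(f"pics/{n}0.png",p[:,:,::-1]); np.savez(f"{n}0.npz",p=p,d=d)
    print(n,robot.camera_info(n))
s=robot.sense();print(s)
E
```

```text
scene {'camera_matrix': array([[569.9360756 ,   0.        , 323.14128803],
       [  0.        , 569.9360756 , 236.33129794],
       [  0.        ,   0.        ,   1.        ]]), 'xyz': array([-0.29128587,  0.89570531,  0.91805441]), 'orientation': array([[-0.72455549,  0.42287307, -0.54424049],
       [-0.68908833, -0.42924636,  0.58387057],
       [ 0.01328989,  0.7980764 ,  0.6024097 ]])}
top {'camera_matrix': array([[475.81464328,   0.        , 308.16996031],
       [  0.        , 475.81464328, 240.83437469],
       [  0.        ,   0.        ,   1.        ]]), 'xyz': array([0.26061904, 0.09680155, 1.19140815]), 'orientation': array([[ 0.00462024,  0.98297436, -0.1836847 ],
       [-0.9999877 ,  0.00421074, -0.00261934],
       [-0.0018013 ,  0.18369454,  0.98298172]])}
{'t': 0.1, 'joint_pos': array([ 1.24049116,  0.41796066, -0.01031661,  1.61409328,  0.00467254,
        1.11074011, -0.05299701]), 'qvel': array([ 0.00034065, -0.00242141,  0.00171506, -0.0012827 , -0.00030684,
        0.00081655,  0.00044548]), 'effort': array([ 2.35529013e-03, -8.65815997e+01,  6.80899266e-01, -4.35634267e+01,
        1.92971982e-02,  4.91669867e-03, -3.04183038e-05]), 'position': array([ 0.17791955, -0.59880788,  0.23070252]), 'tool_rot': array([[ 9.58581673e-01,  2.84817524e-01, -3.91659898e-04],
       [ 2.84817787e-01, -9.58581032e-01,  1.11025552e-03],
       [-5.92175206e-05, -1.17582230e-03, -9.99999307e-01]]), 'wrist_force': array([-0.08090826,  0.1548056 ,  0.36340525]), 'torque': array([-0.01645973, -0.03127644, -0.02233696]), 'grasp_force': 0.0, 'gripper_width': 1.0039427446637905}
```

View pics/top0.png

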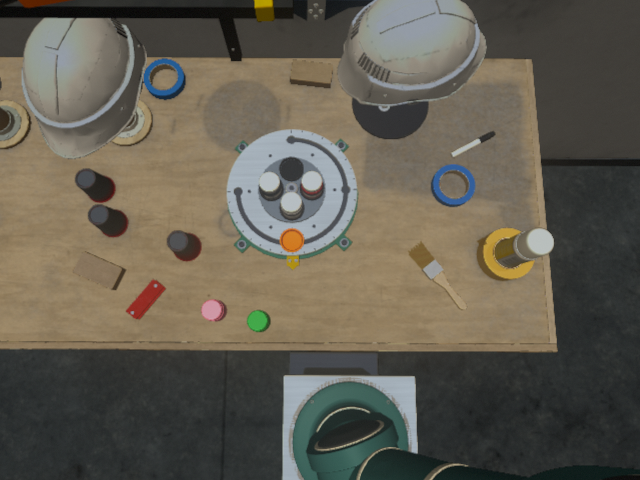

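View pics/scene0.png

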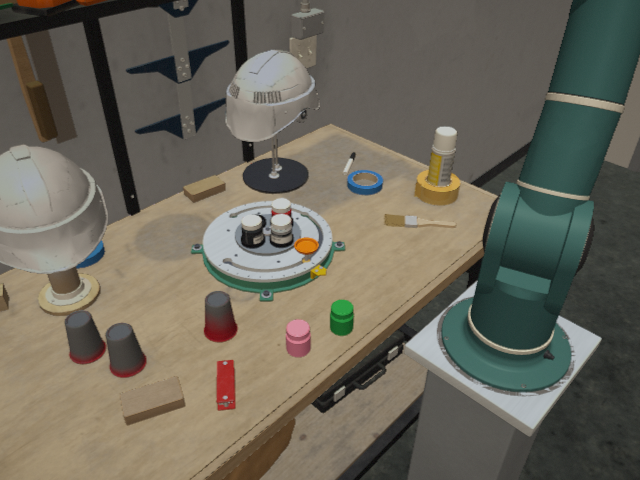

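```bash
cat > h.py <<'E'
import numpy as np,cv2
from station import robot
def cloud(n,d):
    c=robot.camera_info(n);K=c["camera_matrix"];v,u=np.mgrid[:480,:640]
    P=np.stack([(u-K[0,2])/K[0,0]*d,-(v-K[1,2])/K[1,1]*d,-d],-1)
    return P@c["orientation"].T+c["xyz"]
def proj(n,p):
    c=robot.camera_info(n);K=c["camera_matrix"];q=(np.asarray(p)-c["xyz"])@c["orientation"]
    return K[0,2]-K[0,0]*q[...,0]/q[...,2],K[1,2]+K[1,1]*q[...,1]/q[...,2]
E
python3 - <<'E'
from h import *
for n in("top","scene"):
    z=np.load(n+"0.npz");p=z["p"];W=cloud(n,z["d"]);hsv=cv2.cvtColor(p,cv2.COLOR_RGB2HSV)
    H,S,V=[hsv[...,i].astype(int) for i in range(3)];x,y,zz=[W[...,i] for i in range(3)]
    near=(abs(x-.5)<.25)&(abs(y-.1)<.25)
    m=near&(H>5)&(H<16)&(S>180)&(V>150)&(zz>.06)&(zz<.1)
    print(n,"dish",m.sum(),np.median(W[m],0),W[m].min(0),W[m].max(0),(W[m].min(0)+W[m].max(0))/2)
    m=near&(H>22)&(H<33)&(S>150)&(zz>.01); print("pointer",m.sum(),W[m].mean(0),W[m].min(0))
    m=near&(zz>.11)&(zz<.13)&(S<60)&(V>120)
    k,l,st,c=cv2.connectedComponentsWithStats(m.astype('uint8'))
    for i in range(1,k):
        if st[i,4]>60: print("lid",c[i],st[i,4],W[l==i].mean(0))
    m=near&(abs(zz-.042)<.005)&(S<50)
    print("plate",m.sum(),(np.percentile(W[m],.5,axis=0)+np.percentile(W[m],99.5,axis=0))/2,np.ptp(W[m],axis=0))
    if n=="top":
        cv,_=cv2.findContours(m.astype('uint8'),0,1);cv=max(cv,key=cv2.contourArea)[:,0];q=W[cv[:,1],cv[:,0],:2]
        print("circ",cv2.minEnclosingCircle(q.astype('float32')))
p=np.load("scene0.npz")["p"];a=cv2.resize(p[170:310,170:370],None,fx=4,fy=4,interpolation=2)
cv2.imwrite("pics/crop.png",a[:,:,::-1])
E
```

```text
top dish 346 [0.4676983  0.14043146 0.08024528] [0.441963   0.11195187 0.07413306] [0.49601151 0.1664932  0.09076228] [0.46898725 0.13922253 0.08244767]
pointer 509 [0.59595312 0.1503416  0.53918137] [0.26061904 0.09680155 0.02511369]
lid [311.61702128 180.42553191] 329 [0.6052243  0.09223295 0.11953455]
lid [269.20241692 181.28096677] 331 [0.60275387 0.19177574 0.11946765]
lid [291.1120944  201.49557522] 339 [0.55396071 0.13980112 0.11940125]
plate 7396 [0.59657607 0.14168929 0.04199308] [0.31920111 0.32733501 0.00998974]
circ ((0.6052106618881226, 0.1414462924003601), 0.16456258296966553)
scene dish 69 [0.47989    0.12874111 0.08251008] [0.43861677 0.11450972 0.07779347] [0.49369741 0.17028642 0.08869634] [0.46615709 0.14239807 0.0832449 ]
pointer 92 [0.42435556 0.14277267 0.0304955 ] [0.40657811 0.12562727 0.013444  ]
lid [280.74509804 204.41176471] 204 [0.59975895 0.09803665 0.11752139]
lid [251.18552036 221.19457014] 221 [0.59697989 0.19782665 0.11780296]
lid [280.55       220.46363636] 220 [0.5487802  0.14626796 0.1179469 ]
plate 4514 [0.59400972 0.14603784 0.04165908] [0.3232205  0.32927688 0.00998749]
```

View pics/crop.png

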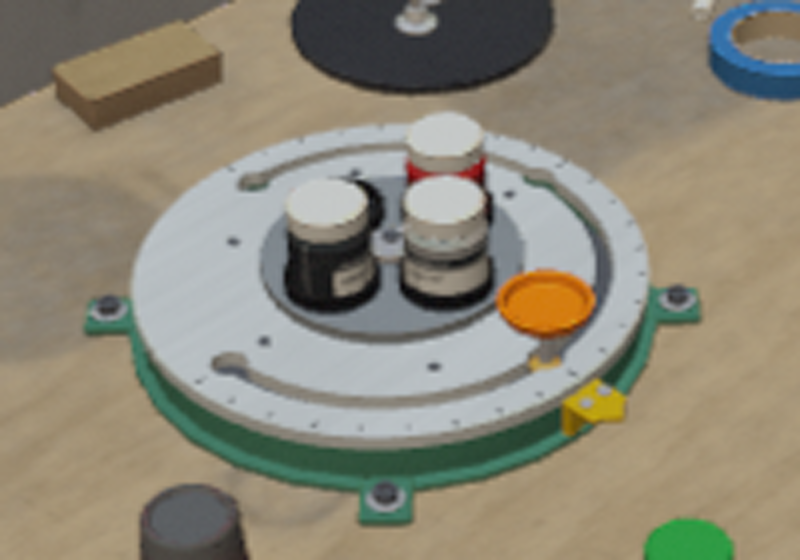

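Crop: the red jar (scene 281,208) stands in the right nest, black (253,230) in the left and grey (281,232) in front. The pink (298,338) and green (342,318) jars are look-alikes on the bench. Only the right-nest jar is red, so the table turns by −90°, taking the plunger from front to left. The axis is near (0.604, 0.142) and the dish near (0.469, 0.139); the dish's radius (135 mm) and height match.

Emit:
step_arm(commands=[0,0,5.5,0,0,-0.02,-1,0,0,5.5,0,0,-0.02,-1,0,0,5.5,0,0,-0.02,-1,0,0,0,0.0127,-0.032,0,-1,0,0,0,0.0127,-0.032,0,-1])

```text
t: 0.52
position: [0.2029, -0.5352, 0.2915]
tool_rot: [[1.0, -0.002, -0.0], [-0.002, -1.0, -0.001], [-0.0, 0.001, -1.0]]
wrist_force: [1.5, 1.0, -0.1]
gripper_width: 0.294
grasp_force: 0.0
```

Emit:
step_arm(commands=[0,0,0,0.0127,-0.032,0,-1,0,0,0,0.0127,-0.032,0,-1,0,0,0,0.0127,-0.032,0,-1,0,0,0,0.0127,-0.032,0,-1,0,0,0,0.0127,-0.032,0,-1])

```text
t: 0.93
position: [0.2669, -0.3733, 0.2911]
tool_rot: [[1.0, 0.001, -0.0], [0.001, -1.0, 0.0], [-0.0, -0.0, -1.0]]
wrist_force: [0.4, 0.2, 0.1]
gripper_width: -0.002
grasp_force: 0.0
```

Emit:
step_arm(commands=[0,0,0,0.0127,-0.032,0,-1,0,0,0,0.0127,-0.032,0,-1,0,0,0,0.0127,-0.032,0,-1,0,0,0,0.0127,-0.032,0,-1,0,0,0,0.0127,-0.032,0,-1])

```text
t: 1.35
position: [0.3302, -0.2133, 0.2912]
tool_rot: [[1.0, 0.001, -0.0], [0.001, -1.0, -0.0], [-0.0, 0.0, -1.0]]
wrist_force: [1.0, -0.2, -0.3]
gripper_width: -0.002
grasp_force: 0.0
```

Emit:
step_arm(commands=[0,0,0,0.0127,-0.032,0,-1,0,0,0,0.0127,-0.032,0,-1,0,0,0,0.0127,-0.032,0,-1,0,0,0,0.0127,-0.032,0,-1,0,0,0,0.0127,-0.032,0,-1])

```text
t: 1.77
position: [0.3935, -0.0532, 0.2913]
tool_rot: [[1.0, 0.001, 0.0], [0.001, -1.0, -0.0], [0.0, 0.0, -1.0]]
wrist_force: [1.2, -0.6, 0.7]
gripper_width: 0.001
grasp_force: 0.0
```

Emit:
step_arm(commands=[0,0,0,0.0126,-0.032,0,-1,0,0,0,0.0126,-0.032,0,-1,0,0,0,0.0126,-0.032,0,-1,0,0,0,0.0126,-0.032,0,-1,0,0,0,0.0126,-0.032,0,-1])

```text
t: 2.18
position: [0.4565, 0.1067, 0.2913]
tool_rot: [[1.0, 0.001, 0.0], [0.001, -1.0, -0.0], [0.0, 0.0, -1.0]]
wrist_force: [1.5, -0.6, 0.3]
gripper_width: -0.001
grasp_force: 0.0
```

Emit:
step_arm(commands=[0,0,0,0.0126,-0.032,0,-1,0,0,0,0,0,0.035,-1,0,0,0,0,0,0.035,-1,0,0,0,0,0,0.035,-1,0,0,0,0,0,0.035,-1])

```text
t: 2.6
position: [0.4685, 0.1373, 0.1496]
tool_rot: [[1.0, 0.001, -0.0], [0.001, -1.0, 0.0], [-0.0, -0.0, -1.0]]
wrist_force: [0.8, 0.4, -1.5]
gripper_width: 0.001
grasp_force: 0.0
```

Emit:
step_arm(commands=[0,0,0,0,0,0.02,-1,0,0,0,0,0,0,-1])

```text
t: 2.77
position: [0.4666, 0.1365, 0.1276]
tool_rot: [[1.0, 0.001, -0.006], [0.001, -1.0, -0.001], [-0.006, 0.001, -1.0]]
wrist_force: [-0.9, -0.5, -1.7]
gripper_width: -0.0
grasp_force: 0.0
```

Run:
```python
from h import *
s=robot.sense();c=robot.camera_info("wrist");p,d=robot.snapshot("wrist");print(s["position"],c)
cv2.imwrite("pics/w1.png",p[:,:,::-1]);np.savez("w1.npz",p=p,d=d,R=s["tool_rot"],t=s["position"])
p,d=robot.snapshot("top");cv2.imwrite("pics/t1.png",p[:,:,::-1]);np.savez("t1.npz",p=p,d=d)
K=c["camera_matrix"];z=np.load("w1.npz");p,d=z["p"],z["d"];v,u=np.mgrid[:480,:640]
a=(u-K[0,2])/K[0,0];b=(v-K[1,2])/K[1,1];r=np.hypot(a,b)+1e-9
q=np.tan(np.minimum(r,1.5))/r
C=np.stack([a*q*d,-b*q*d,-d,np.ones_like(d)],-1)
W=(C@c["hand_eye"].T)[...,:3]@z["R"].T+z["t"]
hsv=cv2.cvtColor(p,cv2.COLOR_RGB2HSV);H,S,V=[hsv[...,i].astype(int) for i in range(3)]
m=(H>4)&(H<17)&(S>170)&(V>100)&(d>0)&(W[...,2]>.06)&(W[...,2]<.1)
print(m.sum(),np.median(W[m],0),W[m].min(0),W[m].max(0))
```

```text
[0.46661664 0.13653295 0.12756978] {'camera_matrix': array([[371.64829954,   0.        , 315.6893895 ],
       [  0.        , 371.64829954, 236.25842977],
       [  0.        ,   0.        ,   1.        ]]), 'hand_eye': array([[-1.45116492e-03,  9.57676621e-01,  2.87842636e-01,
         7.40905747e-02],
       [ 9.99998944e-01,  1.41237266e-03,  3.42434007e-04,
        -2.09038489e-04],
       [-7.86000271e-05,  2.87842829e-01, -9.57677660e-01,
        -1.41813836e-01],
       [ 0.00000000e+00,  0.00000000e+00,  0.00000000e+00,
         1.00000000e+00]])}
6885 [0.4703229  0.14049074 0.07870488] [0.44459437 0.11144425 0.0761797 ] [0.49646451 0.16873587 0.08818385]
```

View pics/w1.png

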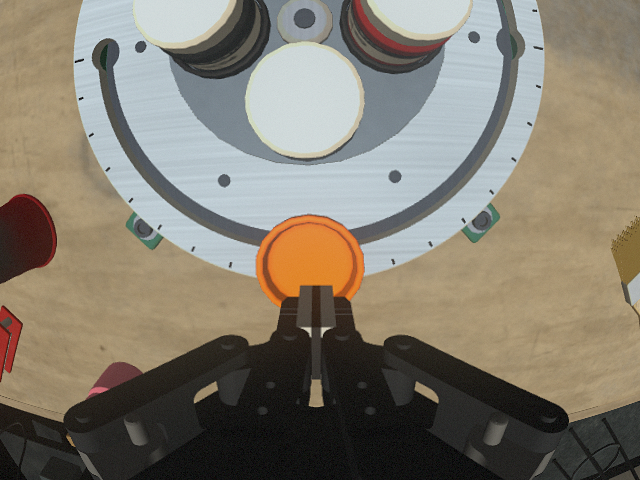

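Run:
```python
from h import *
c=robot.camera_info("wrist");K=c["camera_matrix"];z=np.load("w1.npz");p,d=z["p"],z["d"];v,u=np.mgrid[:480,:640]
a=(u-K[0,2])/K[0,0];b=(v-K[1,2])/K[1,1];r=np.hypot(a,b)+1e-9;q=np.tan(np.minimum(r,1.5))/r
C=np.stack([a*q*d,-b*q*d,-d,np.ones_like(d)],-1);T=(C@c["hand_eye"].T)[...,:3]
W=T@z["R"].T+z["t"]
m=(d>0)&(d<.16)&(v>280)&(abs(T[...,0])<.06)&(T[...,2]<.0)
for lo in range(-130,0,10):
    k=m&(T[...,2]*1000>=lo)&(T[...,2]*1000<lo+10)
    if k.sum()>20: print(lo,k.sum(),T[k].min(0).round(3),T[k].max(0).round(3))
hsv=cv2.cvtColor(p,cv2.COLOR_RGB2HSV)
m=(abs(W[...,2]-.12)<.004)&(hsv[...,1]<60)&(v<250)
k,l,st,ce=cv2.connectedComponentsWithStats(m.astype('uint8'))
for i in range(1,k):
    if st[i,4]>500: print("lid",st[i],cv2.minEnclosingCircle(W[l==i][:,:2].astype('float32')))
# axis hub, cups
z=np.load("top0.npz");Wt=cloud("top",z["d"])
for (U,V) in((181,240),(215,305)): print("cup",Wt[V,U])
```

```text
-110 2389 [ 0.007 -0.045 -0.105] [ 0.022  0.038 -0.1  ]
-100 14784 [-0.008 -0.061 -0.1  ] [ 0.022  0.06  -0.09 ]
-90 13851 [-0.002 -0.062 -0.09 ] [ 0.019  0.062 -0.08 ]
-80 10494 [-0.008 -0.059 -0.08 ] [ 0.019  0.058 -0.07 ]
-70 6095 [-0.008 -0.05  -0.07 ] [ 0.019  0.05  -0.06 ]
-60 7210 [-0.01  -0.042 -0.06 ] [ 0.015  0.041 -0.05 ]
-50 3038 [-0.012 -0.034 -0.05 ] [ 0.015  0.034 -0.04 ]
-40 1129 [-0.011 -0.017 -0.04 ] [ 0.013  0.016 -0.03 ]
-30 926 [ 0.007 -0.014 -0.03 ] [ 0.013  0.013 -0.02 ]
-20 822 [ 0.007 -0.014 -0.02 ] [ 0.012  0.013 -0.01 ]
-10 354 [ 0.007 -0.013 -0.01 ] [ 0.012  0.013 -0.003]
lid [ 132    0  106   50 3962] ((0.5979675650596619, 0.19361212849617004), 0.024614907801151276)
lid [ 366    0  107   42 3259] ((0.5980584621429443, 0.0927923321723938), 0.02367980405688286)
lid [  245    41   120   118 10888] ((0.5523514151573181, 0.14149507880210876), 0.024726420640945435)
cup [0.46642332 0.39839088 0.09387573]
cup [0.31684999 0.31833686 0.06346789]
```

Wrist view: the dish centre is near (310,262), with the fingers short of it and the red jar at the upper right (410,30). The knuckles clear the lids. Next I move the tips over the dish, slightly toward the left.

Emit:
step_arm(commands=[0,0,0,0.001,-0.004,0.01,-1,0,0,0,0,0,0.01,-1,0,0,0,0,0,0.01,-1,0,0,0,0,0,0,-1,0,0,0,0,0,0,-1])

```text
t: 3.28
position: [0.4696, 0.1411, 0.101]
tool_rot: [[1.0, 0.001, -0.001], [0.001, -1.0, -0.0], [-0.001, 0.0, -1.0]]
wrist_force: [-0.0, -0.0, 1.1]
gripper_width: -0.0
grasp_force: 0.0
```

Emit:
step_arm(commands=[0,0,0,0,-0.003,0.008,-1,0,0,0,0,0,0.008,-1,0,0,0,0,0,0.007,-1,0,0,0,0,0,0.003,-1,0,0,0,0,0,0,-1])

```text
t: 3.7
position: [0.4699, 0.1442, 0.0747]
tool_rot: [[1.0, 0.001, -0.001], [0.001, -1.0, 0.0], [-0.001, -0.0, -1.0]]
wrist_force: [-0.7, -1.0, 4.8]
gripper_width: 0.003
grasp_force: 2.4
```

Emit:
step_arm(commands=[0,0,0,0,0,0.003,-1,0,0,0,0,0,0.003,-1,0,0,0,0,0,0.002,-1,0,0,0,0,0,0,-1,0,0,0,0,0,0,-1])

```text
t: 4.12
position: [0.4699, 0.1442, 0.0675]
tool_rot: [[1.0, 0.001, -0.0], [0.001, -1.0, -0.0], [-0.0, 0.0, -1.0]]
wrist_force: [-2.2, -0.2, 7.6]
gripper_width: 0.005
grasp_force: 3.6
```

Emit:
step_arm(commands=[0,0,0,0,0,0.0012,-1,0,0,0,0.0003,-0.0059,0,-1,0,0,0,0.0006,-0.0059,0,-1,0,0,0,0.0009,-0.0058,0,-1,0,0,0,0.0011,-0.0058,0,-1])

```text
t: 4.53
position: [0.4729, 0.1678, 0.0665]
tool_rot: [[1.0, 0.001, 0.0], [0.001, -1.0, -0.0], [0.0, 0.0, -1.0]]
wrist_force: [-1.0, -1.1, 7.3]
gripper_width: 0.002
grasp_force: 3.8
```

```bash
cat >> h.py <<'E'
AX=np.array([.6045,.1415])
def dish(n="scene",save=None):
    s=robot.sense();p,d=robot.snapshot(n)
    if save: cv2.imwrite(save,p[:,:,::-1])
    W=cloud(n,d);hsv=cv2.cvtColor(p,cv2.COLOR_RGB2HSV);H,S,V=[hsv[...,i].astype(int) for i in range(3)]
    m=(H>5)&(H<16)&(S>180)&(V>120)&(W[...,2]>.05)&(W[...,2]<.1)&(np.hypot(W[...,0]-AX[0],W[...,1]-AX[1])<.2)
    a,b=W[m].min(0),W[m].max(0);c=(a+b)/2
    f=lambda q:np.degrees(np.arctan2(q[1]-AX[1],AX[0]-q[0])).round(1)
    print(n,m.sum(),"dish",a.round(4),b.round(4),c.round(4),"phi",f(c),"tcp",s["position"].round(4),f(s["position"]),s["wrist_force"].round(1))
E
python3 -c "
from h import *
dish('scene');dish('top','pics/t2.png')"
```

```text
scene 61 dish [0.4393 0.1349 0.0624] [0.4953 0.1926 0.087 ] [0.4673 0.1638 0.0747] phi 9.2 tcp [0.4729 0.1678 0.0665] 11.3 [-1.  -1.1  7.3]Traceback (most recent call last):
  File "<string>", line 3, in <module>
    dish('scene');dish('top','pics/t2.png')
                  ~~~~^^^^^^^^^^^^^^^^^^^^^
  File "h.py", line 16, in dish
    a,b=W[m].min(0),W[m].max(0);c=(a+b)/2
        ~~~~~~~~^^^
    return umr_minimum(a, axis, None, out, keepdims, initial, where)
ValueError: zero-size array to reduction operation minimum which has no identity
```

Emit:
step_arm(commands=[0,0,0,0.0013,-0.0058,0,-1,0,0,0,0.0015,-0.0057,0,-1,0,0,0,0.0018,-0.0056,0,-1,0,0,0,0.002,-0.0055,0,-1,0,0,0,0.0023,-0.0054,0,-1])

```text
t: 5.05
position: [0.4819, 0.1958, 0.0666]
tool_rot: [[1.0, 0.001, 0.0], [0.001, -1.0, -0.0], [0.0, 0.0, -1.0]]
wrist_force: [-0.4, -0.9, 8.0]
gripper_width: -0.0
grasp_force: 3.9
```

Emit:
step_arm(commands=[0,0,0,0.0025,-0.0053,0,-1,0,0,0,0.0027,-0.0052,0,-1,0,0,0,0.003,-0.0051,0,-1,0,0,0,0.0032,-0.005,0,-1,0,0,0,0.0034,-0.0048,0,-1])

```text
t: 5.47
position: [0.4968, 0.2213, 0.0666]
tool_rot: [[1.0, 0.001, 0.0], [0.001, -1.0, 0.0], [0.0, -0.0, -1.0]]
wrist_force: [-0.9, -0.8, 7.3]
gripper_width: 0.004
grasp_force: 3.8
```

```bash
python3 -c "
from h import *
dish('scene')"
```

```text
scene 61 dish [0.4609 0.1932 0.0645] [0.5155 0.2468 0.0814] [0.4882 0.22   0.073 ] phi 34.0 tcp [0.4968 0.2213 0.0666] 36.5 [-0.9 -0.8  7.3]
```

Emit:
step_arm(commands=[0,0,0,0.0036,-0.0047,0,-1,0,0,0,0.0038,-0.0045,0,-1,0,0,0,0.004,-0.0043,0,-1,0,0,0,0.0042,-0.0042,0,-1,0,0,0,0.0043,-0.004,0,-1])

```text
t: 5.93
position: [0.5168, 0.2429, 0.0666]
tool_rot: [[1.0, 0.001, 0.0], [0.001, -1.0, 0.0], [0.0, -0.0, -1.0]]
wrist_force: [0.1, -1.6, 7.9]
gripper_width: 0.005
grasp_force: 3.9
```

Emit:
step_arm(commands=[0,0,0,0.0045,-0.0038,0,-1,0,0,0,0.0047,-0.0036,0,-1,0,0,0,0.0048,-0.0034,0,-1,0,0,0,0.005,-0.0032,0,-1,0,0,0,0.0051,-0.0029,0,-1])

```text
t: 6.35
position: [0.5409, 0.2597, 0.0666]
tool_rot: [[1.0, 0.001, 0.0], [0.001, -1.0, -0.0], [0.0, 0.0, -1.0]]
wrist_force: [-0.8, -0.9, 8.5]
gripper_width: 0.0
grasp_force: 3.9
```

```bash
python3 -c "
from h import *
dish('scene','pics/s3.png')"
```

```text
scene 62 dish [0.5018 0.2323 0.0634] [0.5571 0.2884 0.0882] [0.5295 0.2604 0.0758] phi 57.7 tcp [0.5409 0.2597 0.0666] 61.7 [-0.8 -0.9  8.5]
```

View pics/s3.png

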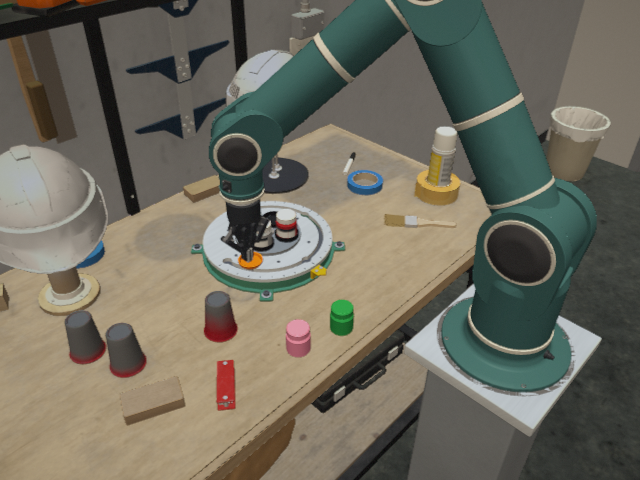

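Scene view: the dish (250,260) is about 58° round and follows steadily; the red jar (286,225) is coming to the front and nothing else has moved.

Emit:
step_arm(commands=[0,0,0,0.0053,-0.0027,0,-1,0,0,0,0.0054,-0.0025,0,-1,0,0,0,0.0055,-0.0022,0,-1,0,0,0,0.0056,-0.002,0,-1,0,0,0,0.0056,-0.0017,0,-1])

```text
t: 6.82
position: [0.5682, 0.2709, 0.0666]
tool_rot: [[1.0, 0.001, 0.0], [0.001, -1.0, 0.0], [0.0, -0.0, -1.0]]
wrist_force: [-1.5, -0.8, 7.6]
gripper_width: 0.002
grasp_force: 4.0
```

Emit:
step_arm(commands=[0,0,0,0.0057,-0.0015,0,-1,0,0,0,0.0058,-0.0012,0,-1,0,0,0,0.0058,-0.001,0,-1,0,0,0,0.0035,-0.0005,0,-1,0,0,0,0.0035,-0.0004,0,-1])

```text
t: 7.23
position: [0.5926, 0.2754, 0.0667]
tool_rot: [[1.0, 0.001, 0.0], [0.001, -1.0, 0.0], [0.0, -0.0, -1.0]]
wrist_force: [-1.5, -1.0, 8.1]
gripper_width: -0.0
grasp_force: 4.0
```

```bash
python3 -c "
from h import *
dish('scene','pics/s4.png');p=cv2.imread('pics/s4.png')
cv2.imwrite('pics/s4c.png',cv2.resize(p[170:310,170:370],None,fx=4,fy=4,interpolation=2))
for k in('hole',):
    print(proj('scene',np.array([.6027,.2765,.042])))"
```

```text
scene 64 dish [0.5512 0.2514 0.0644] [0.6094 0.3049 0.085 ] [0.5803 0.2781 0.0747] phi 79.9 tcp [0.5926 0.2754 0.0667] 84.9 [-1.5 -1.   8.1]
(np.float64(226.74593544233062), np.float64(259.24939659733235))
```

View pics/s4c.png

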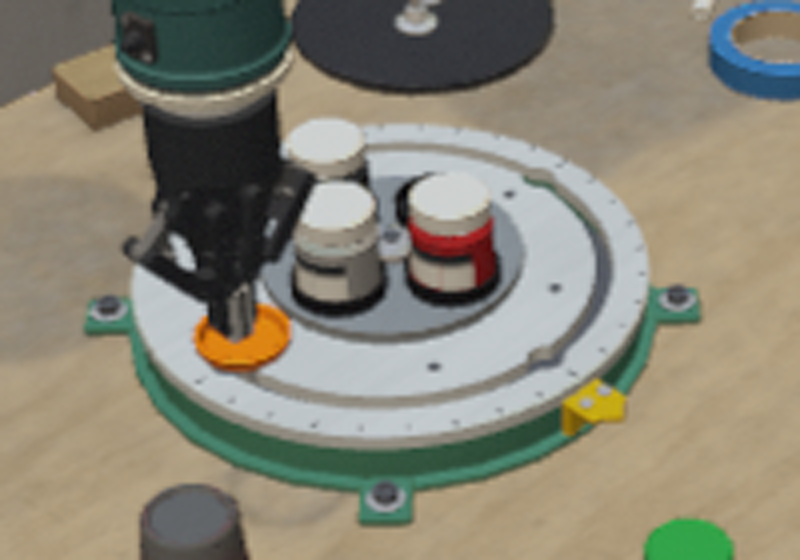

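Crop: the dish (242,336) sits just short of the left hole at the slot's end, and the red jar is nearly at the front. I'll ease the pressure so the plunger can pop up by itself, and push by the rim only.

Emit:
step_arm(commands=[0,0,0,0,0,-0.0045,-1,0,0,0,0.003,-0.0002,0,-1,0,0,0,0.003,-0.0002,0,-1,0,0,0,0.003,-0.0001,0,-1,0,0,0,0.002,0,0,-1])

```text
t: 7.7
position: [0.603, 0.2757, 0.0702]
tool_rot: [[1.0, 0.001, -0.001], [0.001, -1.0, -0.0], [-0.001, 0.0, -1.0]]
wrist_force: [-4.8, -1.9, 2.3]
gripper_width: 0.001
grasp_force: 1.8
```

```bash
python3 -c "
from h import *
dish('scene')"
```

```text
scene 56 dish [0.558  0.2522 0.0673] [0.6136 0.3054 0.0826] [0.5858 0.2788 0.0749] phi 82.3 tcp [0.603  0.2757 0.0702] 89.4 [-4.8 -1.9  2.3]
```

Emit:
step_arm(commands=[0,0,0,0.002,0,0,-1,0,0,0,0.002,0,0,-1,0,0,0,0.002,0,0,-1,0,0,0,0.001,0,0,-1,0,0,0,0.001,0,0,-1])

```text
t: 8.17
position: [0.6119, 0.2757, 0.071]
tool_rot: [[1.0, 0.0, 0.001], [0.0, -1.0, 0.0], [0.001, -0.0, -1.0]]
wrist_force: [-1.9, -2.7, 6.9]
gripper_width: 0.002
grasp_force: 4.0
```

```bash
python3 -c "
from h import *
dish('scene')"
```

```text
scene 57 dish [0.5683 0.2513 0.0692] [0.6226 0.3067 0.0825] [0.5955 0.279  0.0758] phi 86.2 tcp [0.6119 0.2757 0.071 ] 93.2 [-1.9 -2.7  6.9]
```

Emit:
step_arm(commands=[0,0,0,0.001,0,0,-1,0,0,0,0.001,0,0,-1,0,0,0,0.001,0,0,-1,0,0,0,0,0,0,-1])

```text
t: 8.55
position: [0.6151, 0.2755, 0.0711]
tool_rot: [[1.0, 0.0, 0.001], [0.0, -1.0, 0.0], [0.001, -0.0, -1.0]]
wrist_force: [0.5, -2.3, 6.4]
gripper_width: 0.0
grasp_force: 3.7
```

```bash
python3 -c "
from h import *
dish('scene')"
```

```text
scene 59 dish [0.5716 0.2533 0.0693] [0.6256 0.3079 0.0849] [0.5986 0.2806 0.0771] phi 87.6 tcp [0.6151 0.2755 0.0711] 94.5 [ 0.5 -2.3  6.4]
```

Emit:
step_arm(commands=[0,0,0,0,0,-0.002,-1,0,0,0,0,0,-0.002,-1,0,0,0,0,0,-0.002,-1,0,0,0,0,0,-0.002,-1,0,0,0,0,0,0,-1])

```text
t: 9.02
position: [0.614, 0.276, 0.079]
tool_rot: [[1.0, 0.001, -0.0], [0.001, -1.0, 0.0], [-0.0, -0.0, -1.0]]
wrist_force: [-4.2, -1.1, 4.2]
gripper_width: 0.0
grasp_force: 4.0
```

```bash
python3 -c "
from h import *
dish('scene')"
```

```text
scene 57 dish [0.571  0.2517 0.0761] [0.6268 0.3084 0.0916] [0.5989 0.2801 0.0838] phi 87.7 tcp [0.614 0.276 0.079] 94.0 [-4.2 -1.1  4.2]
```

Emit:
step_arm(commands=[0,0,0,-0.004,0,-0.002,-1,0,0,0,-0.004,0,-0.002,-1,0,0,0,0,0,-0.01,-1,0,0,0,0,0,-0.03,-1,0,0,0,0,0,-0.035,-1])

```text
t: 9.48
position: [0.6051, 0.2754, 0.1575]
tool_rot: [[1.0, 0.001, -0.003], [0.001, -1.0, -0.001], [-0.003, 0.001, -1.0]]
wrist_force: [0.4, 0.1, 0.8]
gripper_width: 0.001
grasp_force: 0.0
```

Emit:
step_arm(commands=[0,0,0,0,0,-0.035,-1,0,0,0,0,0,-0.035,-1,0,0,0,-0.03,0,-0.01,-1,0,0,0,-0.035,0,0,-1,0,0,0,0,0,0,-1])

```text
t: 9.9
position: [0.5359, 0.2772, 0.2393]
tool_rot: [[1.0, 0.005, 0.0], [0.005, -1.0, -0.0], [0.0, 0.0, -1.0]]
wrist_force: [-1.4, 0.7, 0.0]
gripper_width: 0.0
grasp_force: 0.0
```

```bash
python3 -c "
from h import *
dish('scene','pics/s5.png');p=cv2.imread('pics/s5.png')
cv2.imwrite('pics/s5c.png',cv2.resize(p[170:310,170:370],None,fx=4,fy=4,interpolation=2))
p,d=robot.snapshot('scene');W=cloud('scene',d);hsv=cv2.cvtColor(p,cv2.COLOR_RGB2HSV)
m=(W[...,2]>.11)&(W[...,2]<.13)&(hsv[...,1]<60)&(hsv[...,2]>120)&(np.hypot(W[...,0]-AX[0],W[...,1]-AX[1])<.12)
k,l,st,c=cv2.connectedComponentsWithStats(m.astype('uint8'))
for i in range(1,k):
    if st[i,4]>60: print(c[i],W[l==i].mean(0))
"
```

```text
scene 77 dish [0.5712 0.2516 0.0784] [0.6292 0.3075 0.0888] [0.6002 0.2795 0.0836] phi 88.2 tcp [0.5359 0.2772 0.2393] 63.2 [-1.4  0.7  0. ]
[252.83919598 204.77889447] [0.64786377 0.14863841 0.11784134]
[251.3776824  221.41630901] [0.59637723 0.19776646 0.11742052]
[280.56888889 220.77333333] [0.54805177 0.14689579 0.11771544]
```

View pics/s5c.png

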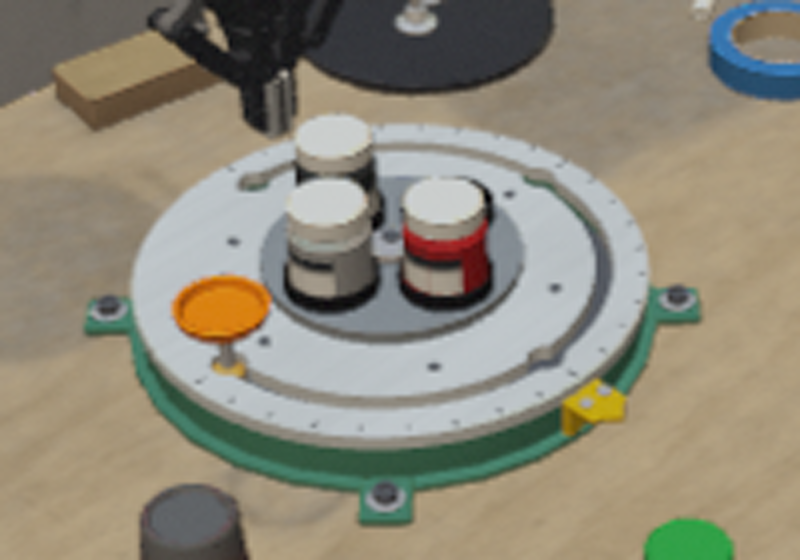

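Crop: the red jar (446,245) is in front by the pointer and the plunger is up in the left hole, with the same dish height as at the start. The front and left lid positions match the starting ones within 1 mm.

```bash
python3 -c "
from station import robot
print(robot.finish_job())"
```

```text
the job is handed in; nothing more can be done
None
```

I turned the table a quarter turn clockwise: the red jar now stands at the front station above the yellow pointer, the plunger is fully up and locked in the left hole, and the job is handed in (about 10 s used).

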